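# Measure the paint thickness at three marked spots

## Robot

A 6-joint arm with a two-finger parallel gripper is mounted at the origin on the work surface. World frame = base frame: x ahead of the robot, y to its left, z up, the work surface at z = 0. Lengths are in m, angles in rad, forces in N, time in s.
With the tool pointing down it reaches from about 0.4 to 0.925 m from the base axis. Payload 3.4 kg.
Tool frame: the origin (TCP) lies midway between the tips of the shut fingers; the grasp point (between the pads) lies 19 mm behind it; z points along the fingers, y is the line along which they close (so a half turn about z gives the same grasp; the last joint's range is limited). The gripper opens to 85 mm and grips with 20 to 120 N. Pads are 22 mm wide; open, the fingers measure 114 mm over their backs; the gripper's body (76 mm by 85 mm) begins 54 mm behind the grasp point. The pads swing forward as they close: fully open they stand 13 mm farther back than shut.
Start: joints at [1.153, 0.307, 1.506, -0, 1.328, -0.073], TCP at [0.194, 0.541, 0.198] pointing down, gripper open.
Joint ranges: [-3.12, 3.12], [-1.05, 2.28], [0.14, 2.33], [-1.42, 4.57], [0.1, 2.73], [-2.68, 2.68]. Speed limits (rad/s): [2.57, 2.57, 3.14, 3.14, 3.14, 3.14].

## Interface

Orientations are given as a unit quaternion [x, y, z, w].
In Python, from plant import ctrl, camera, ticket gives the robot as it stands. The module is installed in compiled form; this text tells all that it offers. Calls block until the motion is done:
- ctrl.goto(position, orientation): joint-space move of the TCP to a pose.
- ctrl.move_linear(position, speed=0.15, attitude=None, max_force=None): straight line of the TCP; attitude=None keeps the orientation; speed is the mean speed in m/s. With max_force (N) it stops when the force on the tool has changed by that much, and returns True; else False.
- ctrl.move_j(angles): joint-space move.
- ctrl.set_gripper(opening): finger opening in m; the grip force is fixed at half the most; returns when the fingers have stopped.
- ctrl.hold(seconds).
- ctrl.inverse_kinematics(position, orientation): joint angles nearest the present ones, or None.
- ctrl.observe(): the state.
- camera(name): name is "side" or "top" or "wrist"; returns a dict with "pixels" (384x512x3 uint8, blue, green, red), "camera_matrix" (3x3 intrinsics, pixels), "dist" ([k1, k2, p1, p2, k3] as OpenCV has them; the pictures are not rectified), "camera_from_world" (4x4, takes a point from world to camera coordinates); the wrist camera has in their place "hand_eye" (4x4, takes a point from camera to tool coordinates, whose origin is the TCP and whose axes are the flange's). Camera axes: x right, y down, z forward; pixel columns grow to the right and rows downward; lengths in m; the calibration is good to about 2 mm. A picture is of the moment at which its call begins: read the wrist's pose just before it. There is no depth.
A pose or a line that the arm cannot do raises ctrl.Unreachable and nothing moves.
- ticket.hand_in(): hands the job in; it is judged then, once.
The state is a dict: "clock": time; "joint_positions": joint angles; "joint_vel": joint speeds; "joint_torque": joint torques, N m; "position": TCP position; "ee_rot": TCP orientation; "force": force on the tool from outside, world axes, zero at the start; "moment": the same for the moment, N m; "width": finger opening in m; "grasp_force": force on a finger pad.
Only numpy, scipy, OpenCV 4.12 (cv2) and the standard library are available. Lean on these libraries where they do the work, as an engineer would, in place of code of your own. Each camera call takes 0.05 s, during which the arm holds its last target. There are 200 camera calls.

## Task

Pick up the yellow paint-thickness gauge and, keeping hold of it upright, set its foot gently on the panel's bare paint inside the red ring, then the green ring, then the blue ring, staying about half a second at each with the whole foot inside the ring. Lift it clear of the panel between spots so that it never rubs the paint elsewhere. Then stand it gently back upright on the round steel zero block, foot wholly on the block, let go, and leave everything else on the bench where it is.

Things in the scene. Friction and masses are not known exactly. Their poses are not given: they have to be found in the camera images.
- gauge: Paint-thickness gauge, loose, 0.16 kg, standing. Yellow case 42 (its x) by 28 (its y) by 74 mm tall, 22 to 96 mm above the underside, to be gripped across the 28 mm; below it a round steel foot 28 mm across, 8 mm high, on a spring: a push of 3 to 6 N drives it up to 6 mm in. Origin: centre of the free foot's underside, the measuring point; z up the case; dark screen on the -x face.
- zero_block: Round steel block 72 mm in diameter, 12 mm high, fixed on the bench; the gauge starts standing on it. Origin: centre of its underside.
- panel: Silver painted car-body panel 290 mm (its x) by 370 mm (its y), fixed on two wooden battens; flat level top face (240 by 370 mm) 50 mm above the bench, long edges rolled down; a round fuel flap is outlined in one corner (centre at x 52, y 115 mm; no higher than 2 mm). Origin: centre of its underside, at bench height; z up.
- ring_red: Red ring drawn on the panel's top face: 52 mm outside, 40 mm inside diameter, only a mark. Origin: its centre, on the panel's top face.
- ring_green: Green ring drawn on the panel's top face: 52 mm outside, 40 mm inside diameter, only a mark. Origin: its centre, on the panel's top face.
- ring_blue: Blue ring drawn on the panel's top face: 52 mm outside, 40 mm inside diameter, only a mark. Origin: its centre, on the panel's top face.
- tape: Roll of beige masking tape lying flat on the panel, 66 mm in diameter, 24 mm high; leave alone. Origin: centre of its underside.
- polish: White bottle with a red cap, 60 mm in diameter, 130 mm high; leave alone. Origin: centre of its underside.
- sander: Blue hand sanding block 120 by 65 mm, 38 mm high; leave alone. Origin: centre of its underside.
- screwdriver: Screwdriver lying on the bench along its x; leave alone.
- mug: Blue mug, 80 mm in diameter, 92 mm high; leave alone. Origin: centre of its underside.
- bracket0: Black curved trim bracket lying flat, about 135 by 40 mm, 12 mm high; leave alone.
- bracket1: Another black curved trim bracket, the same; leave alone.
There are look-alikes about, which are no part of the job. Of the things like the gauge, leave any that is pink or turquoise; of the rest the smaller one is meant.

How it is judged:
By the outcome, as a careful person would: the job done as asked, in the order asked, and still so for the second after the job is handed in, with the robot touching nothing.
It also fails if it takes over 61 s, if anything falls off the work surface, if the arm or the gripper's body presses on something with over 40 N, if the wrist force passes 120 N, or if a joint passes its speed limit or range.

## Working session

There is one attempt and no reset: what is moved stays moved. The work goes in short steps, each a Python script; the robot and the scene stay as the last script left them, time stands still between calls to the robot, and variables do not carry over. Pictures are saved under pics/ and viewed, at most 10 in all, crops included, and the job is handed in when it is done.

```bash
mkdir -p pics; python3 - <<'E'
from plant import ctrl,camera
import cv2,pickle
s=ctrl.observe();print(s)
d={n:camera(n) for n in("top","side","wrist")}
d['state']=s
pickle.dump(d,open('d.pkl','wb'))
for n in("top","side"):
    cv2.imwrite(f'pics/{n}.png',cv2.resize(d[n]['pixels'],(768,576),interpolation=cv2.INTER_CUBIC)); print(n,d[n]['camera_matrix'],d[n]['dist'],d[n]['camera_from_world'])
print(d['wrist']['hand_eye'],d['wrist']['camera_matrix'])
E
```

```text
{'clock': 0.0, 'joint_positions': array([ 1.15251811e+00,  3.07573614e-01,  1.50764001e+00,  2.36689045e-05,
        1.32839227e+00, -7.35057523e-02]), 'joint_vel': array([ 0.00083547, -0.00122248, -0.00047037,  0.00052331,  0.00097273,
       -0.00010248]), 'joint_torque': array([ 3.98193981e-05, -4.57550454e+01, -2.51900911e+01, -1.86878992e-05,
        1.33167408e-02,  1.08845519e-07]), 'position': array([0.19405524, 0.54047662, 0.19739334]), 'ee_rot': array([ 1.71536422e-01,  9.85177265e-01, -9.73547610e-04, -2.56173638e-04]), 'force': array([ 0.80602158, -0.25118   , -1.06476556]), 'moment': array([0.02652783, 0.01630082, 0.02422295]), 'grasp_force': 0.0, 'width': 0.0853057602316656}
top [[373.61964702   0.         259.16748391]
 [  0.         373.61964702 192.78609812]
 [  0.           0.           1.        ]] [0.01322157 0.         0.         0.         0.        ] [[-0.02006905 -0.99977931  0.00621069  0.03637473]
 [-0.99623478  0.01947309 -0.08448114  0.5155665 ]
 [ 0.08434155 -0.00788276 -0.99640572  1.45252439]
 [ 0.          0.          0.          1.        ]]
side [[384.923542     0.         252.29478743]
 [  0.         384.923542   193.20051594]
 [  0.           0.           1.        ]] [0.00473202 0.         0.         0.         0.        ] [[ 0.95238727 -0.30474804  0.00933336 -0.49023477]
 [-0.22030147 -0.70899527 -0.66992012  0.18850116]
 [ 0.21077415  0.63596724 -0.74237452  1.08707302]
 [ 0.          0.          0.          1.        ]]
[[-5.39892921e-04 -9.61418490e-01 -2.75089433e-01  6.95883063e-02]
 [ 9.99999105e-01 -8.55879879e-04  1.02863385e-03 -4.11001229e-04]
 [-1.22439111e-03 -2.75088632e-01  9.61418091e-01 -1.76203404e-01]
 [ 0.00000000e+00  0.00000000e+00  0.00000000e+00  1.00000000e+00]] [[287.00723869   0.         256.86975802]
 [  0.         287.00723869 190.25754595]
 [  0.           0.           1.        ]]
```

View pics/top.png

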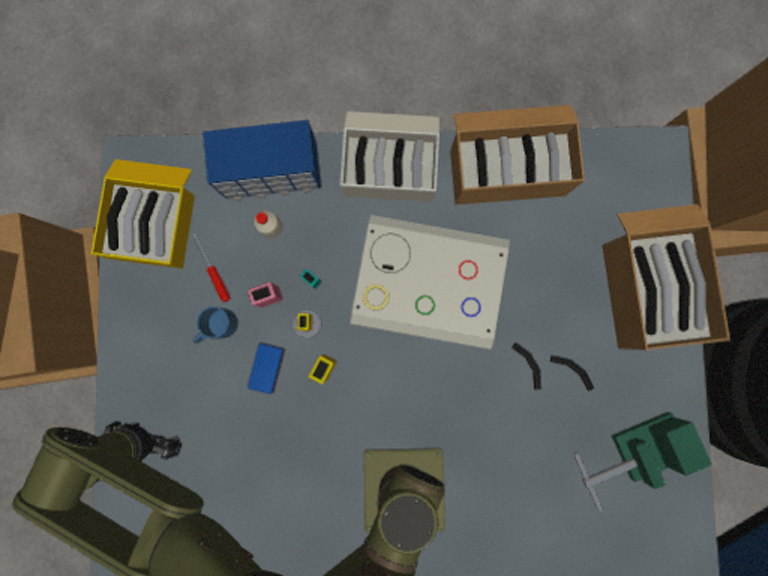

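View pics/side.png

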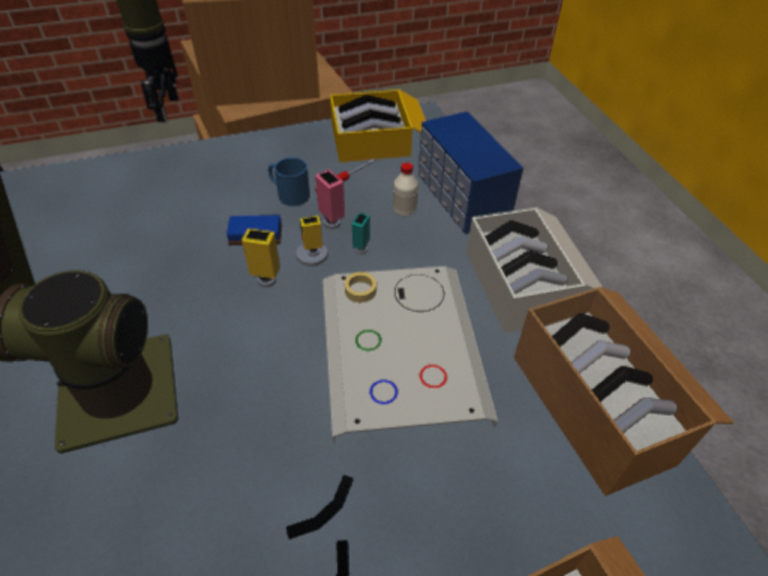

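The top view (768 px scale) shows four candidates: small yellow on the steel disc (304,321), larger yellow on the bare bench (321,369), pink (264,294) and turquoise (310,278). With pink and turquoise excluded, the smaller yellow one on the disc fits. The rings are red (468,270), green (425,305) and blue (471,307). The yellow roll at (376,297) is the tape. I'll measure these and check a crop.

```bash
cat > h.py <<'E'
import numpy as np,cv2,pickle
from scipy.spatial.transform import Rotation as R
def wpose(c,s):  # camera_from_world for wrist
    T=np.eye(4);T[:3,:3]=R.from_quat(s['ee_rot']).as_matrix();T[:3,3]=s['position']
    return np.linalg.inv(T@c['hand_eye'])
def ray(c,px,z,M=None):
    M=c['camera_from_world'] if M is None else M
    u=cv2.undistortPoints(np.float64(px).reshape(-1,1,2),c['camera_matrix'],np.float64(c['dist'])).reshape(-1,2)
    d=np.c_[u,np.ones(len(u))]@M[:3,:3]; o=-M[:3,:3].T@M[:3,3]
    return o+d*((z-o[2])/d[:,2])[:,None]
def proj(c,P,M=None):
    M=c['camera_from_world'] if M is None else M
    return cv2.projectPoints(np.float64(P).reshape(-1,1,3),cv2.Rodrigues(M[:3,:3])[0],M[:3,3],c['camera_matrix'],np.float64(c['dist']))[0].reshape(-1,2)
HUE={'red':[(0,8),(172,180)],'green':[(45,80)],'blue':[(112,130)],'yellow':[(20,34)]}
def mask(img,col,smin=90,vmin=40):
    h=cv2.cvtColor(img,cv2.COLOR_BGR2HSV); m=0
    for a,b in HUE[col]: m=m|cv2.inRange(h,(a,smin,vmin),(b,255,255))
    return m
def blobs(m,amin=15):
    n,l,st,ce=cv2.connectedComponentsWithStats(m)
    return [(st[i],ce[i],l==i) for i in range(1,n) if st[i][4]>=amin]
E
python3 - <<'E'
from h import *
d=pickle.load(open('d.pkl','rb'))
for n in('top','side'):
    c=d[n]
    for col in HUE:
        for st,ce,l in blobs(mask(c['pixels'],col)):
            print(n,col,st,ce.round(1)*1.5,ray(c,ce,.05)[0].round(4), ray(c,ce,.108)[0,:2].round(4))
t=d['top']['pixels'];s=d['side']['pixels']
a=cv2.resize(t[170:270,140:240],(400,400),interpolation=cv2.INTER_CUBIC)
b=cv2.resize(s[100:200,140:240],(400,400),interpolation=cv2.INTER_CUBIC)
cv2.imwrite('pics/crop.png',np.hstack([a,b]))
E
```

```text
top red [170 141   8   9  52] [260.85 217.35] [0.7078 0.3555 0.05  ] [0.6951 0.3427]
top red [306 173  13  14  53] [468.  268.8] [ 0.5626 -0.1799  0.05  ] [ 0.5557 -0.1712]
top red [138 177  16  24 165] [217.8  283.05] [0.5381 0.4662 0.05  ] [0.5322 0.4489]
top red [168 188  20  17 131] [268.65 295.5 ] [0.5035 0.3357 0.05  ] [0.499  0.3237]
top red [166 191   7   8  17] [252.15 290.85] [0.5164 0.3779 0.05  ] [0.5114 0.3642]
top green [282 198   8  12  15] [429.9 306.9] [ 0.466  -0.0786  0.05  ] [ 0.463  -0.0739]
top green [409 276  40  50 750] [644.55 448.2 ] [ 0.0994 -0.6094  0.05  ] [ 0.1112 -0.5834]
top green [444 279  30  38 660] [686.55 447.45] [ 0.0996 -0.7147  0.05  ] [ 0.1113 -0.6844]
top green [419 312  11   9  55] [636.   473.55] [ 0.0378 -0.584   0.05  ] [ 0.0521 -0.559 ]
top blue [308 198  13  13  40] [470.7  305.85] [ 0.4665 -0.1835  0.05  ] [ 0.4635 -0.1746]
top yellow [  60  106   70   73 1953] [146.1  205.05] [0.7453 0.6523 0.05  ] [0.7311 0.6275]
top yellow [242 190  17  16  78] [374.25 295.95] [0.497  0.0639 0.05  ] [0.4928 0.0629]
top yellow [198 209  10  12  89] [
[... 2327 characters left out ...]
05] [377.4 127.5] [0.7135 0.6316 0.05  ] [0.6851 0.5441]
side yellow [200 144  15  23 263] [311.1  232.65] [0.4385 0.2655 0.05  ] [0.4281 0.2019]
side yellow [161 153  25  33 604] [260.7 254.4] [0.3173 0.2294 0.05  ] [0.3148 0.1682]
side yellow [230 182  21  19 246] [359.55 286.2 ] [0.4969 0.0749 0.05  ] [0.4826 0.0238]
side yellow [   1  186   70   52 1144] [ 45.75 325.5 ] [-0.1152  0.1563  0.05  ] [-0.0895  0.0999]
side yellow [ 67 197  15  40 138] [106.35 322.5 ] [-0.0035  0.1294  0.05  ] [0.015  0.0747]
side yellow [ 74 204   7  27  51] [114.15 325.8 ] [0.0107 0.1164 0.05  ] [0.0282 0.0626]
side yellow [  37  224   80   77 2222] [120.45 404.85] [ 0.0187 -0.0706  0.05  ] [ 0.0358 -0.1121]
```

View pics/crop.png

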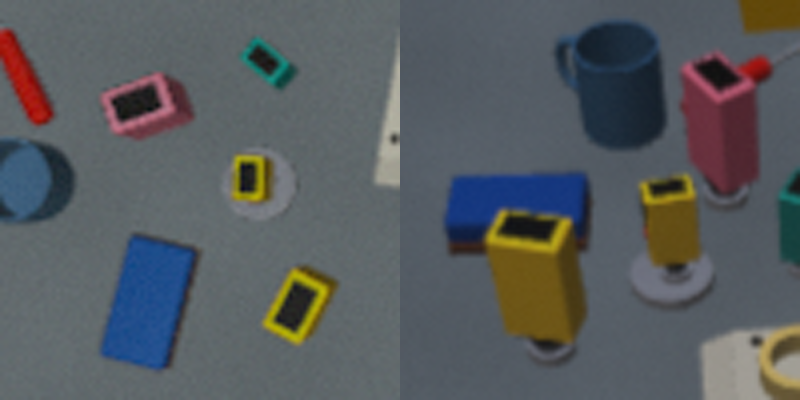

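The crop confirms it: the small yellow gauge stands on the grey disc (left crop 250,178), and the bigger yellow one stands on the bench (300,305). Next I'll take close wrist views of the gauge and the rings.

```bash
cat >> h.py <<'E'
def q(yaw): return (R.from_euler('z',yaw)*R.from_euler('x',np.pi)).as_quat()
E
python3 - <<'E'
from h import *
from plant import ctrl,camera
d=[]
for p in([.50,-.13,.30],[.433,.238,.25]):
    ctrl.goto(p,q(np.pi)); ctrl.hold(.2)
    s=ctrl.observe(); c=camera('wrist'); d.append((c,s)); print(s['clock'],s['joint_positions'].round(2),s['position'])
pickle.dump(d,open('w.pkl','wb'))
cv2.imwrite('pics/w.png',np.hstack([cv2.resize(x[0]['pixels'],(400,300)) for x in d]))
for i,(c,s) in enumerate(d):
  M=wpose(c,s)
  for col in HUE:
    for st,ce,l in blobs(mask(c['pixels'],col),60):
        print(i,col,st,ce.round(1),ray(c,ce,.05 if i==0 else .108,M)[0].round(4))
E
```

```text
2.9833 [-0.34  0.16  1.45  0.    1.53 -1.91] [ 0.50011778 -0.1294284   0.29988216]
4.6417 [ 0.42  0.15  1.58 -0.    1.4  -1.15] [0.43368025 0.23716623 0.2501355 ]
0 red [210 181  33  32 283] [225.9 196.3] [ 0.5621 -0.1775  0.05  ]
0 green [286 122  33  34 286] [302.3 138.5] [ 0.473  -0.0624  0.05  ]
0 blue [205 116  34  35 314] [221.4 133.3] [ 0.4655 -0.1815  0.05  ]
0 yellow [ 458    0   54   60 2256] [489.1  32.5] [0.3161 0.2048 0.05  ]
0 yellow [484 103  28  30 739] [498.6 117.6] [0.4364 0.2415 0.05  ]
0 yellow [364 133  48  46 836] [389.5 156. ] [0.4982 0.0721 0.05  ]
1 red [ 305  192   71   69 1778] [332.7 214.7] [0.4858 0.3271 0.108 ]
1 red [392 197  33  59 983] [408.1 225.3] [0.5004 0.4222 0.108 ]
1 red [  0 237   8  24  75] [  3.6 249.4] [ 0.5358 -0.0982  0.108 ]
1 green [ 30 175  33  34 265] [ 46.5 191.7] [ 0.4564 -0.0168  0.108 ]
1 yellow [ 184   22   64   77 1953] [219.8  63.5] [0.3181 0.1988 0.108 ]
1 yellow [249 147  26  45 597] [261.5 169.6] [0.431  0.2423 0.108 ]
1 yellow [116 185  39  42 316] [142.7 199. ] [0.4656 0.1026 0.108 ]
1 yellow [108 196  34  34 351] [118.9 217. ] [0.4883 0.0703 0.108 ]
1 yellow [ 438  247   74   54 2335] [477.6 269.2] [0.5655 0.5311 0.108 ]
1 yellow [422 344  27  40 219] [434.2 368.2] [0.7381 0.5066 0.108 ]
```

View pics/w.png

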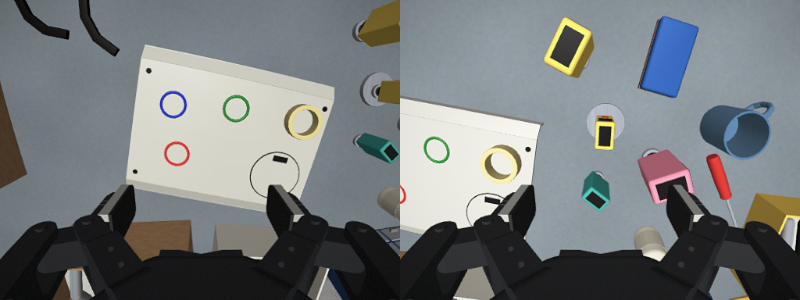

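```bash
python3 - <<'E'
from h import *
from scipy.optimize import minimize
d=pickle.load(open('w.pkl','rb')); c,s=d[1]; M=wpose(c,s)
img=c['pixels']; K=8; x0,y0,x1,y1=225,125,300,200
# ring precise: ellipse centre of contours
for n,cc,MM in(('wrist',d[0][0],wpose(*d[0])),('top',(t:=pickle.load(open('d.pkl','rb')))['top'],None),('side',t['side'],None)):
  for col,g in(('red',(.562,-.178)),('green',(.473,-.0625)),('blue',(.4655,-.1815))):
    m=mask(cc['pixels'],col,45); p=np.argwhere(m)[:,::-1]; w=ray(cc,p,.05,MM)[:,:2]
    w=w[np.hypot(*(w-g).T)<.04]
    f=minimize(lambda v:np.sum(np.abs(np.hypot(*(w-v[:2]).T)-.023)),g,method='Nelder-Mead'); print(n,col,f.x.round(4),len(w))
crop=cv2.resize(img[y0:y1,x0:x1],None,fx=K,fy=K,interpolation=cv2.INTER_CUBIC)
m=mask(img,'yellow',80,30)[y0:y1,x0:x1]
big=cv2.resize(m,None,fx=K,fy=K,interpolation=cv2.INTER_LINEAR)>127
bl=max(blobs(big.astype('uint8'),50),key=lambda b:b[0][4])
pts=np.argwhere(bl[2])[:,::-1]; hull=cv2.convexHull(pts.astype('int32'))
tgt=np.zeros(big.shape,'uint8'); cv2.fillPoly(tgt,[hull],1)
def box(v):
    cs=np.array([[a,b] for a in(-.021,.021) for b in(-.014,.014)])@R.from_euler('z',v[2]).as_matrix()[:2,:2].T+v[:2]
    P=np.array([[*k,z] for z in(.034,.108) for k in cs])
    return (proj(c,P,M)-[x0,y0]+.5)*K-.5
def hullof(v): return cv2.convexHull(box(v).astype('float32')).round().astype('int32')
def cost(v):
    a=np.zeros_like(tgt); cv2.fillPoly(a,[hullof(v)],1); return 1-(a&tgt).sum()/(a|tgt).sum()
best=min((minimize(cost,[.433,.24,y],method='Nelder-Mead',options=dict(initial_simplex=[[.433,.24,y],[.438,.24,y],[.433,.245,y],[.433,.24,y+.15]])) for y in(-.2,-.05,.1,.25)),key=lambda f:f.fun)
print(best.x,best.fun)
o=crop.copy(); cv2.polylines(o,[hullof(best.x)],True,(255,0,255),1)
th=np.linspace(0,6.28,60)
for r,z in((.036,.012),):
  # disc drawn about the gauge's estimate for comparison
  P=np.c_[best.x[0]+r*np.cos(th),best.x[1]+r*np.sin(th),0*th+z]
  cv2.polylines(o,[((proj(c,P,M)-[x0,y0]+.5)*K).astype('int32')],True,(0,255,0),1)
cv2.imwrite('pics/g.png',o)
E
```

```text
wrist red [ 0.5628 -0.1776] 351
wrist green [ 0.4734 -0.0632] 357
wrist blue [ 0.4658 -0.1816] 348
top red [ 0.5615 -0.1787] 75
top green [ 0.4722 -0.0647] 71
top blue [ 0.4651 -0.1829] 60
side red [ 0.5618 -0.1763] 147
side green [ 0.4726 -0.0629] 85
side blue [ 0.4652 -0.1811] 121
[ 0.43586668  0.24237829 -0.05305408] 0.03858138349102036
```

View pics/g.png

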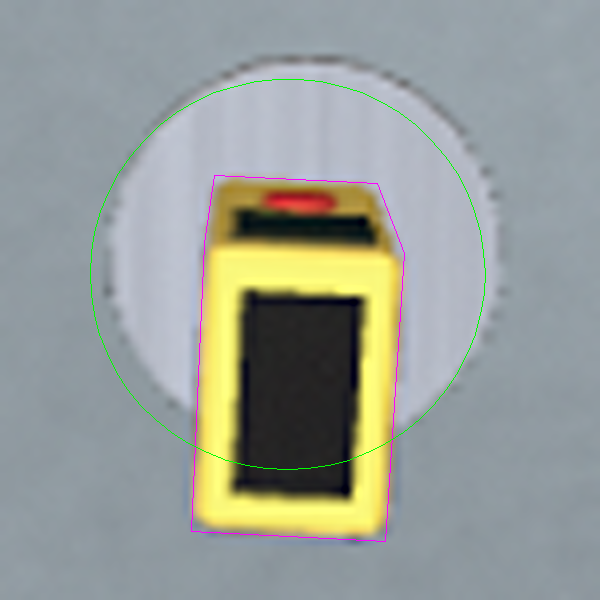

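The model fits the gauge at (0.436, 0.242) with yaw -0.05, and the block centre is near (0.4325, 0.2395). The rings agree to about 1 mm across cameras. Next I'll grasp and lift, then check the hold.

```bash
python3 - <<'E'
from h import *
from plant import ctrl,camera
Q=q(np.pi-.053)
ctrl.goto([.4359,.2424,.20],Q)
ctrl.move_linear([.4359,.2424,.056],speed=.08,max_force=15)
def p(t):
    s=ctrl.observe();print(t,round(s['clock'],2),s['position'].round(4),s['force'].round(1),s['width'],s['grasp_force'])
p('down'); ctrl.set_gripper(0.0); p('grip')
ctrl.move_linear([.4359,.2424,.075],speed=.05); p('up')
ctrl.move_linear([.4359,.2424,.20],speed=.15); ctrl.hold(.2);p('up')
c=camera('wrist');t=camera('side')
cv2.imwrite('pics/held.png',np.hstack([cv2.resize(c['pixels'][100:340,100:420],(400,300)),cv2.resize(t['pixels'][80:200,120:280],(400,300),interpolation=cv2.INTER_CUBIC)]))
E
```

```text
down 6.96 [0.4363 0.2426 0.0564] [ 0.2 -0.4 -0.7] 0.08526064006803473 0.0
grip 7.53 [0.436  0.2424 0.0562] [-0.   0.8  1.7] 0.026621062609193273 64.8914623260498
up 8.06 [0.436  0.2424 0.0753] [-0.4  1.2 -2.2] 0.026783996527894077 64.58291888237
up 9.24 [0.4352 0.2421 0.1989] [ 0.1  0.6 -1.8] 0.026655733199920595 64.57703948020935
```

View pics/held.png

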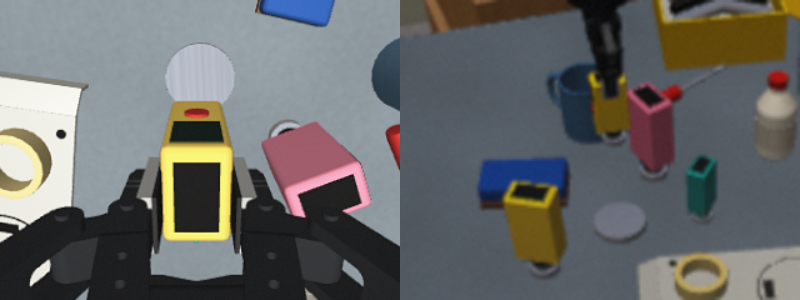

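The gauge is held straight and upright and the disc is clear. In the right crop the gauge hangs free and its neighbours haven't moved. Red spot first, with a side check while in contact.

```bash
cat > m.py <<'E'
from h import *
from plant import ctrl,camera
Q=q(np.pi-.053)
def p(t):
    s=ctrl.observe();print(t,round(s['clock'],2),s['position'].round(4),s['force'].round(1),round(s['width'],4))
def touch(x,y,z,f=4.5):
    hit=ctrl.move_linear([x,y,z],speed=.02,max_force=f); p(('hit',hit))
E
python3 - <<'E'
from m import *
c=camera('wrist');s=ctrl.observe();M=wpose(c,s)
ctrl.goto([.5625,-.1777,.20],Q)
ctrl.move_linear([.5625,-.1777,.105],speed=.1);p('hover')
touch(.5625,-.1777,.0915); ctrl.hold(.35); p('a')
t=camera('side'); ctrl.hold(.4);p('b')
ctrl.move_linear([.5625,-.1777,.135],speed=.06);p('lift')
px=proj(t,[.5625,-.1777,.05])[0].astype(int);print(px)
i=t['pixels'][px[1]-60:px[1]+30,px[0]-60:px[0]+60]
cv2.imwrite('pics/red.png',cv2.resize(i,(800,600),interpolation=cv2.INTER_CUBIC))
# block centre from the wrist image taken before the move
h=cv2.cvtColor(c['pixels'],cv2.COLOR_BGR2HSV);pd=proj(c,[.4325,.2395,.012],M)[0];print(pd)
cv2.imwrite('blk.png',c['pixels'])
print(h[int(pd[1])-12:int(pd[1])+1:4,int(pd[0])].tolist(),h[int(pd[1])-10,int(pd[0])+60].tolist())
pickle.dump((c,s),open('blk.pkl','wb'))
E
```

```text
hover 12.11 [ 0.5632 -0.1779  0.1057] [ 0.3 -0.5 -1.6] 0.0264
('hit', True) 12.82 [ 0.5624 -0.1777  0.0914] [0.8 0.  2.2] 0.0266
a 13.18 [ 0.5623 -0.1777  0.091 ] [ 1.4 -0.1  3.6] 0.0266
b 13.62 [ 0.562  -0.1775  0.0908] [ 2.3 -0.8  2.2] 0.0266
lift 14.52 [ 0.5621 -0.1775  0.1348] [-0.1  0.6 -2.7] 0.0264
[288 250]
[254.68765864 162.30937913]
[[110, 23, 203], [112, 24, 205], [109, 21, 203], [111, 21, 203]] [102, 26, 167]
```

View pics/red.png

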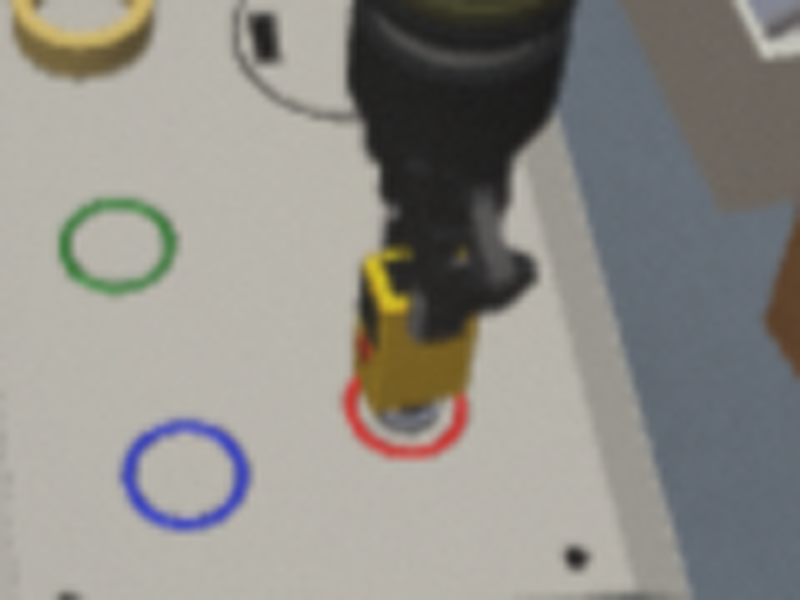

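The foot (410,415 in the crop) sits centred inside the red ring, with about 4–6 N of contact. Next are green and blue, with the block centre measured in the same step.

```bash
python3 - <<'E'
from m import *
for x,y in((.4732,-.0632),(.4656,-.1817)):
    ctrl.move_linear([x,y,.135],speed=.12)
    ctrl.move_linear([x,y,.105],speed=.08); p('hover')
    touch(x,y,.0915); ctrl.hold(.75); p('b')
    if x>.47: t=camera('side')
    else: t2=camera('side')
    ctrl.move_linear([x,y,.135],speed=.06); p('lift')
o=[]
for tt,P in((t,[.4732,-.0632,.05]),(t2,[.4656,-.1817,.05])):
    px=proj(tt,P)[0].astype(int); o.append(cv2.resize(tt['pixels'][px[1]-40:px[1]+25,px[0]-32:px[0]+33],(400,400),interpolation=cv2.INTER_CUBIC))
cv2.imwrite('pics/gb.png',np.hstack(o))
ctrl.move_linear([.4656,-.1817,.20],speed=.15);p('up')
c,s=pickle.load(open('blk.pkl','rb'));M=wpose(c,s)
v=cv2.cvtColor(c['pixels'],cv2.COLOR_BGR2HSV)[...,2]; m=(v>185).astype('uint8')*255
yy,xx=np.mgrid[:384,:512]; m[np.hypot(xx-255,yy-158)>45]=0
b=max(blobs(m),key=lambda b:b[0][4]); print(b[0])
cn=max(cv2.findContours((b[2]*255).astype('uint8'),0,1)[0],key=len)[:,0].astype(float)
cn=cn[cn[:,1]<165]; w=ray(c,cn,.012,M)[:,:2]
A=np.c_[2*w,np.ones(len(w))]; f=np.linalg.lstsq(A,(w**2).sum(1),rcond=None)[0]; print(f[:2],np.sqrt(f[2]+f[:2]@f[:2]))
E
```

```text
hover 16.4 [ 0.4732 -0.0634  0.1047] [ 0.1  0.2 -1.1] 0.0269
('hit', True) 17.12 [ 0.4732 -0.0632  0.0914] [0.1 0.6 2.4] 0.0267
b 17.87 [ 0.4729 -0.0632  0.091 ] [ 2.8 -0.9  3.7] 0.0263
lift 18.8 [ 0.4728 -0.0631  0.1348] [ 0.1  0.6 -2. ] 0.0268
hover 20.47 [ 0.4656 -0.1814  0.1048] [ 0.3 -0.2 -2. ] 0.0269
('hit', True) 21.18 [ 0.4655 -0.1817  0.0914] [ 0.7 -0.9  3. ] 0.0268
b 21.93 [ 0.4653 -0.1817  0.091 ] [ 0.7 -1.   4.2] 0.0263
lift 22.87 [ 0.4653 -0.1815  0.1348] [-0.5  0.8 -2.2] 0.0269
up 23.45 [ 0.4651 -0.1814  0.1994] [-0.5  1.  -2.8] 0.0262
[ 232  135   56   47 2107]
[0.43252881 0.24569914] 0.034527759486882845
```

View pics/gb.png

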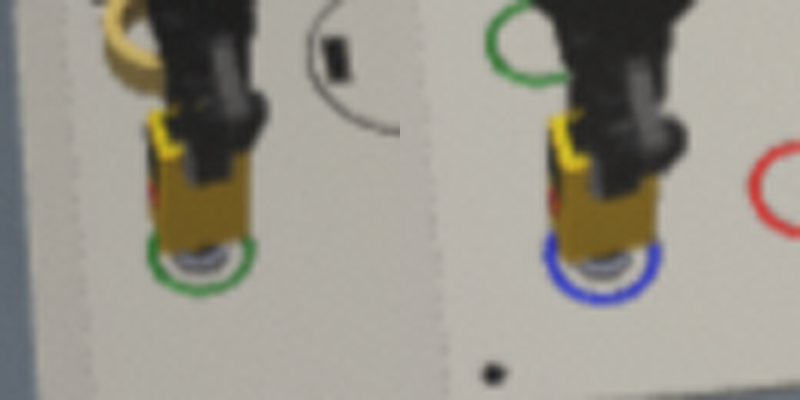

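Both spots are centred: the foot lies inside green (200,262) and blue (603,267). The block centre is at (0.4325, 0.2457). Now I'll set the gauge back and release.

```bash
python3 - <<'E'
from m import *
x,y=.4332,.2448
ctrl.goto([x,y,.20],Q); ctrl.move_linear([x,y,.068],speed=.08); p('hover')
touch(x,y,.0557,3); ctrl.hold(.3); p('set')
ctrl.set_gripper(.085); p('open'); ctrl.hold(.3)
ctrl.move_linear([x,y,.20],speed=.1); ctrl.hold(.2); p('up')
s=ctrl.observe();c=camera('wrist');t=camera('side')
pickle.dump((c,s),open('end.pkl','wb'))
cv2.imwrite('pics/end.png',np.hstack([cv2.resize(c['pixels'][60:300,100:420],(400,300)),cv2.resize(t['pixels'][80:200,120:280],(400,300),interpolation=cv2.INTER_CUBIC)]))
E
```

```text
hover 26.82 [0.4336 0.245  0.0685] [ 0.2  0.1 -1.9] 0.0262
('hit', True) 27.45 [0.4329 0.2447 0.0554] [ 1.1 -0.2  2.7] 0.0266
set 27.75 [0.4328 0.2447 0.0552] [1.  1.  2.2] 0.0265
open 28.35 [0.4319 0.2442 0.0548] [-0.8 -0.8  0.2] 0.0851
up 30.45 [0.433  0.2447 0.1995] [-0.   0.1  1. ] 0.0848
```

View pics/end.png

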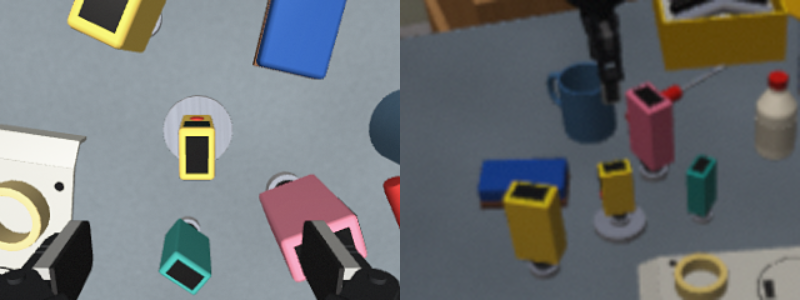

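The gauge stands upright and centred on the block (left crop 197,140; right crop 617,195). The gripper is clear and the neighbours are in place.

```bash
python3 -c "
from plant import ticket
print(ticket.hand_in())"
```

```text
the job is handed in; nothing more can be done
None
```

The job is handed in: the small yellow gauge touched red, green and blue in order (4–6 N each) and was let go upright, centred on the zero block, at about 30 s on the robot's clock, with nothing else seen to have moved.

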